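# Clamp a glass culture dish on the viewing stand

## Robot

A 6-joint arm with a two-finger parallel gripper is mounted at the origin on the work surface. World frame = base frame: x ahead of the robot, y to its left, z up, the work surface at z = 0. Lengths are in m, angles in degrees, forces in N, time in s.
With the tool pointing down it reaches from about 0.4 to 0.825 m from the base axis. Payload 7 kg.
Tool frame: the origin (TCP) lies midway between the tips of the shut fingers; the grasp point (between the pads) lies 19 mm behind it; z points along the fingers, y is the direction in which the jaws open and shut (so a half turn about z gives the same grasp; the last joint's range is limited). The gripper opens to 88 mm and grips with 3 to 60 N. Pads are 19 mm wide; open, the fingers measure 130 mm over their backs; the gripper's body (78 mm by 193 mm) begins 47 mm behind the grasp point.
Start: joints at [-46.748, 20.546, 0.682, 0, -70.136, -16.507], TCP at [0.304, -0.603, 0.227] pointing down, gripper open.
Joint ranges: [-176.03, 176.03], [-82.01, 121.73], [-58.28, 71.71], [-173.87, 95.51], [-174.79, -0.11], [-173.66, 173.66]. Speed limits (degrees/s): [136.94, 136.94, 172.46, 180, 180, 180].

## Interface

Orientations are given as a 3x3 rotation matrix whose columns are the frame's x, y, z axes.
In Python, from rig import robot gives the robot as it stands. Calls block until the motion is done:
- robot.goto(position, orientation): joint-space move of the TCP to a pose.
- robot.servo_line(position, ori=None, speed=0.15): straight line of the TCP; ori=None keeps the orientation; speed is the mean speed in m/s.
- robot.movej(angles): joint-space move.
- robot.move_gripper(opening): opening from 0.0 (shut) to 1.0 (fully open); the grip force is fixed at half the most; returns when the fingers have stopped.
- robot.dwell(seconds).
- robot.ik(position, orientation): joint angles nearest the present ones, or None.
- robot.grab_frame(name): name is "side" or "top"; returns (picture, depth): 420x560x3 uint8, red, green, blue; 420x560 float32, m along the optical axis (not along the pixel's ray), 0 where there is no reading.
- robot.camera_info(name): a dict with "vfov" (degrees; the focal length in pixels is half the picture's height over the tangent of half this angle, whatever the lens; pixels are square), "cx", "cy" (the principal point, pixels), "view" (4x4, takes a point from world to camera coordinates). Camera axes: x right, y down, z forward; pixel columns grow to the right and rows downward; lengths in m; the calibration is good to about 2 mm. A picture is of the moment at which its call begins. camera_info takes no time and is no camera call.
A pose or a line that the arm cannot do raises robot.Unreachable and nothing moves.
- robot.job_done(): hands the job in, once; it reports no verdict.
Readings, each from a call of its own:
- robot.read_t(): time.
- robot.read_qpos(): joint angles.
- robot.read_qvel(): joint speeds.
- robot.read_effort(): joint torques, N m.
- robot.read_position(): TCP position.
- robot.read_tcp_rot(): TCP orientation.
- robot.read_force(): force on the tool from outside, world axes, zero at the start.
- robot.read_ft_torque(): the same for the moment, N m.
- robot.read_grip_width(): opening from 0.0 (shut) to 1.0 (fully open).
Only numpy, scipy, OpenCV 4.12 (cv2) and the standard library are available. Lean on these libraries where they do the work, as an engineer would, in place of code of your own. Each camera call takes 0.05 s, during which the arm holds its last target.

## Task

Press down the red tail button of the stand's sprung hold-down arm so that its nose swings up, and before it creeps back down slide the glass dish under it, fully home against both rear posts. Then let the arm come down and bear on the lid by itself and take the hand away. Push the dish gently along the stage (it is glass: no hard shoves, keep it flat) and leave the other things on the bench alone.

Things in the scene. Friction and masses are not known exactly. Their poses are not given: they have to be found in the camera images.
- home (a point): Point on the stage top at home, 15 mm above the bench: the dish's origin lies here when home. x points to the rear (the way the dish goes home), y towards the arm's pivot, z up. The fixed flat grey stage spans x -142 to +72, y -82 to +82 mm of it; a white disc 72 mm across marks home.
- post (a point): Top centre of one (at +y) of the two fixed steel rear posts, 10 mm thick, 16 mm tall above the stage, at x = +32, y = +38 and -38 mm of home. A dish that touches both is home. Pushed from straight behind, the dish tends to bind by friction on the post it meets first; pushed slantwise at about 45 degrees from that post's own side it slips round into both.
- pivot (a point): The hold-down arm's pivot, in home's frame at x = 0, y = +100 mm, 50 mm above the bench; it turns about a line along home's x. Its fork, 40 mm wide along x and 20 mm along y, is 51 mm tall above the bench and stands on a foot that reaches y = +135 mm.
- dish: Lidded glass dish, 90 mm across, 20 mm tall, amber with a white rim line, about 0.12 kg; origin under its centre. Loose on the stage before the arm, 65 to 85 mm short of home, up to 20 mm to either side. Too wide to grasp: push it with the tips 5 to 10 mm above the stage; fingers 55 mm apart cradle it for the long push, shut fingers finish it. Sliding drag under the arm is 2 to 5 N.
- tail (a point): Middle of the top of the round red button, 30 mm across, on the arm's tail, 92 mm beyond the pivot, 76 mm above the bench at rest. Pressed straight down about 43 mm, nothing beneath it, it swings the nose fully up. Damped: it takes 9 to 14 N over 3 to 4 s, more if pressed faster.
- nose (a point): Lowest point of the red ball (16 mm across) under the arm's tip: at rest 6 mm above the stage, over home. The arm is a steel bar 14 mm wide along home's x and 8 mm thick, from above home to the tail. With the arm down the dish cannot pass and does not lift it.
- holddown (a joint): Arm's angle, rad: 0 at rest, 0.45 fully up (nose 51 mm above the stage). The dish passes above 0.17. Sprung and damped: let go from fully up it sinks to 0.17 in about 9 s, then to 0.14, where it bears on the lid of the dish with about 1.7 N; the dish can still be slid then. It can be pressed again as often as wanted.
- dish_stack: Bystander: stack of three glass dishes, 90 mm across, 62 mm tall; origin under its centre.
- bottle: Bystander: amber bottle, 64 mm across, 150 mm tall; origin under its centre.
- rack: Bystander: blue tube rack with capped tubes, 70 x 120 mm, 78 mm tall; origin under its centre.
Mind the look-alikes: they are no part of the job. Of the things that look like the dish, the largest one is meant.

How it is judged (in metres and radians):
On the way, in this order (a step that is already met when the one before it is completed fails the run):
1. the hold-down arm is swung up far enough for the dish to pass, while the dish is still in front of it (value of joint holddown above 0.22 rad and horizontal distance between dish and home above 0.05 m), for 0.1 s.
2. the dish is pushed home under the arm (horizontal distance between dish and home below 0.0025 m), for 0.1 s.
At the end, for the whole second after the job is handed in: The dish lies flat on the stage with its centre within 2.5 mm of home, and the hold-down arm has come down onto its lid (arm angle 0.115 to 0.155 rad, nose within 20 mm of the dish's centre) (horizontal distance between dish and home below 0.0025 m and z of dish in the frame of home between -0.003 and 0.003 m and angle between dish's own z axis and vertical below 0.06 rad and value of joint holddown between 0.115 and 0.155 rad and horizontal distance between nose and dish below 0.02 m); the robot touches nothing.
It fails at once if the glass dish is shoved with more than 20 N (contact force between the fingers and dish above 20 N).
It fails at once if the dish is tipped by more than 0.25 rad (angle between dish's own z axis and vertical above 0.25 rad).
It fails at once if a bystander is moved by more than 20 mm (distance of any of dish_stack, bottle, rack from where it was at the start of the episode above 0.02 m).
It also fails if it takes over 67 s, if anything falls off the work surface, if the arm or the gripper's body presses on something with over 40 N, if the wrist force passes 120 N, or if a joint passes its speed limit or range.

## Working session

There is one attempt and no reset: what is moved stays moved. The work goes in short steps, each a Python script; the robot and the scene stay as the last script left them, time stands still between calls to the robot, and variables do not carry over. Pictures are saved under pics/ and viewed, and the job is handed in when it is done.

```bash
ls; mkdir -p pics
python3 - <<'E'
from rig import robot
import cv2
for n in("side","top"):
    p,d=robot.grab_frame(n); cv2.imwrite(f"pics/{n}0.png",cv2.cvtColor(p,cv2.COLOR_RGB2BGR))
    import numpy as np; np.save(f"{n}0.npy",d); print(robot.camera_info(n), (d==0).sum())
print(robot.read_t(), robot.read_tcp_rot())
E
```

```text
pics
{'vfov': 43.57740321460796, 'cx': 276.1323602065108, 'cy': 202.21524500801985, 'view': array([[-0.94902948, -0.31430498,  0.02356747,  0.47268581],
       [-0.19621664,  0.53063828, -0.82457386,  0.13579287],
       [ 0.24666186, -0.78716923, -0.56526324,  1.50397336],
       [ 0.        ,  0.        ,  0.        ,  1.        ]])} 912
{'vfov': 57.3004886761033, 'cx': 281.0970257647997, 'cy': 207.34630082432437, 'view': array([[ 0.03953675, -0.9992021 ,  0.00565693, -0.00587114],
       [-0.97557352, -0.03982486, -0.21603308,  0.51818559],
       [ 0.216086  ,  0.00302249, -0.97636966,  0.90951348],
       [ 0.        ,  0.        ,  0.        ,  1.        ]])} 897
0.1 [[-8.93060043e-01 -4.49936842e-01 -7.73706158e-04]
 [-4.49937489e-01  8.93059173e-01  1.25269783e-03]
 [ 1.27330475e-04  1.46685379e-03 -9.99998916e-01]]
```

```bash
sleep 1; ls -la . pics
```

```text
.:
total 1852
drwxr-xr-x  3 agent agent   4096 Dec  6 07:10 .
drwxr-xr-x 23 root  root    4096 Dec  6 07:10 ..
drwxr-xr-x  2 agent agent   4096 Dec  6 07:10 pics
-rw-r--r--  1 agent agent 940928 Dec  6 07:10 side0.npy
-rw-r--r--  1 agent agent 940928 Dec  6 07:10 top0.npy

pics:
total 624
drwxr-xr-x 2 agent agent   4096 Dec  6 07:10 .
drwxr-xr-x 3 agent agent   4096 Dec  6 07:10 ..
-rw-r--r-- 1 agent agent 369565 Dec  6 07:10 side0.png
-rw-r--r-- 1 agent agent 254137 Dec  6 07:10 top0.png
```

View pics/top0.png

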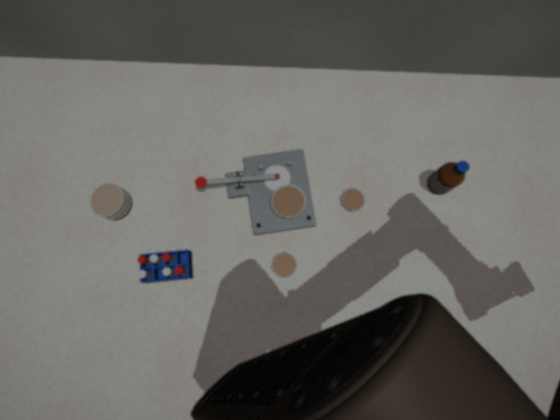

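View pics/side0.png

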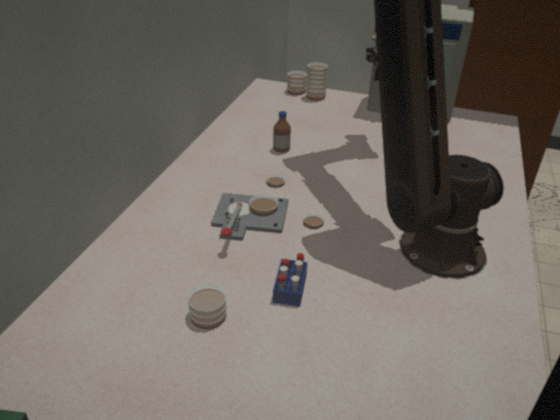

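The top view shows home's disc near (277,177), the tail button at (201,183) and the amber dish at (288,201). The two smaller discs at (352,200) and (284,264) are decoys. Next I'll enlarge this area.

Run:
```python
import cv2
p=cv2.imread("pics/top0.png")[135:250,180:330]
cv2.imwrite("pics/top0c.png",cv2.resize(p,None,fx=5.2,fy=5.2,interpolation=cv2.INTER_CUBIC))
p=cv2.imread("pics/side0.png")[180:270,200:300]
cv2.imwrite("pics/side0c.png",cv2.resize(p,None,fx=6,fy=6,interpolation=cv2.INTER_CUBIC))
```

```text
(no output)
```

View pics/top0c.png

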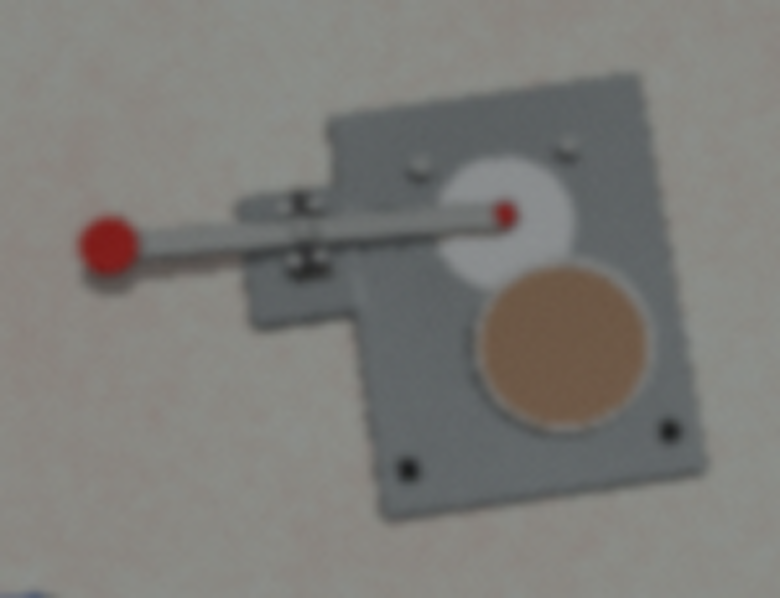

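View pics/side0c.png

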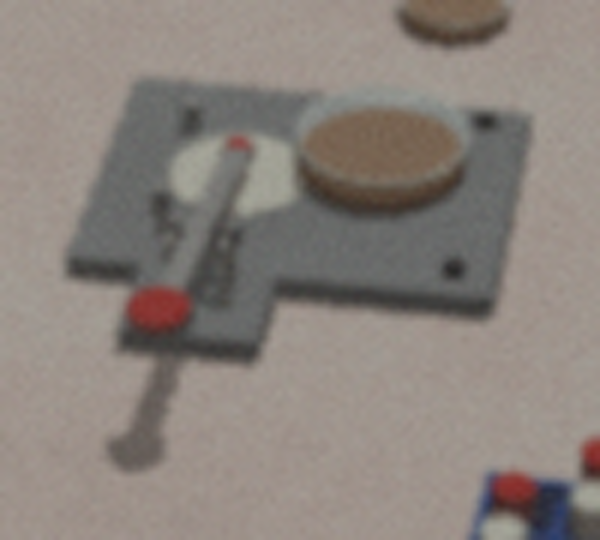

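```bash
cat > h.py <<'E'
import numpy as np, cv2
from rig import robot
def px2w(name,u,v,z):
    c=robot.camera_info(name); f=210/np.tan(np.radians(c['vfov'])/2)
    V=c['view'];R=V[:3,:3];o=-R.T@V[:3,3]
    d=R.T@np.array([(u-c['cx'])/f,(v-c['cy'])/f,1]); return o+d*(z-o[2])/d[2]
def w2px(name,p):
    c=robot.camera_info(name); f=210/np.tan(np.radians(c['vfov'])/2)
    q=c['view'][:3,:3]@p+c['view'][:3,3]; return f*q[0]/q[2]+c['cx'],f*q[1]/q[2]+c['cy']
E
python3 - <<'E'
from h import *
T=lambda u,v,z:px2w("top",180+(u+.5)/5.2-.5,135+(v+.5)/5.2-.5,z).round(4)
S=lambda u,v,z:px2w("side",200+(u+.5)/6-.5,180+(v+.5)/6-.5,z).round(4)
cs=[T(*c,.015) for c in((328,115),(638,73),(706,465),(383,516))]
print("corners",*cs)
loc=[(.072,.082),(.072,-.082),(-.142,-.082),(-.142,.082)]
A=[];b=[]
# rigid fit
L=np.array(loc);W=np.array(cs)[:,:2];lm=L.mean(0);wm=W.mean(0)
H=(L-lm).T@(W-wm);th=np.arctan2(H[0,1]-H[1,0],H[0,0]+H[1,1]);R=np.array([[np.cos(th),-np.sin(th)],[np.sin(th),np.cos(th)]])
home=wm-R@lm;print("fit",home,np.degrees(th),"res",(W-((L@R.T)+home)).round(4).tolist())
print("disc",T(506,222,.015),S(240,173,.015));
print("dish",T(564,346,.035),S(383,148,.035))
b=T(109,245,.076);print("tail",b,S(160,307,.076)); print("pred tail",home+R@[0,.192])
print("posts",T(421,165,.031),T(568,148,.031),S(192,112,.031),S(160,200,.031),"pred",home+R@[.032,.038],home+R@[.032,-.038])
d=T(564,346,.035)[:2];print("dish local",R.T@(d-home))
D=np.load("top0.npy")
E
```

```text
corners [0.663  0.1243 0.015 ] [ 0.6928 -0.036   0.015 ] [ 0.4865 -0.0757  0.015 ] [0.4543 0.0842 0.015 ]
fit [0.60851717 0.03082554] 10.912008139487604 res [[-0.0007, -0.0007], [-0.0019, 0.0001], [0.0019, 0.0009], [0.0007, -0.0003]]
disc [0.6089 0.0295 0.015 ] [0.608  0.0284 0.015 ]
dish [ 0.5399 -0.0023  0.035 ] [0.5371 0.0088 0.035 ]
tail [0.571  0.2183 0.076 ] [0.5703 0.2193 0.076 ]
pred tail [0.57217133 0.219354  ]
posts [0.6324 0.0737 0.031 ] [ 0.6446 -0.0007  0.031 ] [0.6431 0.0068 0.031 ] [0.6282 0.085  0.031 ] pred [0.63274513 0.07419611] [ 6.47132024e-01 -4.29741256e-04]
dish local [-0.07364721 -0.01953729]
```

Home is at about (0.6085, 0.030) with yaw 10.9°. The tail is at (0.571, 0.2185) and the dish at (0.540, -0.002), which is (-74, -20) mm in home's frame. Next I'll check that the planned poses are reachable.

```bash
cat >> h.py <<'E'
HOME=np.array([.6086,.0300]);YAW=np.radians(10.9);TAIL=np.array([.571,.2188])
RH=np.array([[np.cos(YAW),-np.sin(YAW)],[np.sin(YAW),np.cos(YAW)]])
def ori(yaw,tilt=0.):
    """yaw: push direction (rad, world), tilt: body leans back (deg)"""
    t=np.radians(tilt); d=np.array([np.cos(yaw),np.sin(yaw),0]); z=np.sin(t)*d+np.array([0,0,-np.cos(t)])
    y=np.array([-np.sin(yaw),np.cos(yaw),0]); return np.column_stack([np.cross(y,z),y,z])
def P(xy,z): return np.array([xy[0],xy[1],z])
def L2W(x,y): return HOME+RH@np.array([x,y])
def W2L(p): return RH.T@(np.asarray(p)[:2]-HOME)
E
python3 - <<'E'
from h import *
d=np.array([.5399,-.0023]); u=HOME-d; n=np.linalg.norm(u);yaw=np.arctan2(u[1],u[0]);u/=n
print(n,np.degrees(yaw))
for p,o in((P(TAIL,.15),ori(yaw)),(P(TAIL,.033),ori(yaw)),(P(d-u*.06,.15),ori(yaw,15)),(P(d-u*.06,.0215),ori(yaw,15)),(P(HOME-u*.045,.0215),ori(yaw,15)),(P(L2W(-.04,.04),.0215),ori(YAW-np.pi/4,15)),(P(L2W(-.04,-.04),.0215),ori(YAW+np.pi/4,15))):
    q=robot.ik(p,o);print(None if q is None else np.round(q,1))
E
```

```text
0.075914293779235 25.181038187588918
[  39.2   18.   -13.6    0.   -58.4 -104.1]
[  39.2   25.3  -20.4    0.   -44.3 -104.1]
[ 18.5  -1.  -37.8  -2.8 -38.3 -81.3]
[ 18.3  11.7 -45.7  -5.8 -17.7 -77.8]
[ 19.8  17.7 -36.9  -4.  -20.6 -81.1]
[ 29.8  17.8 -51.1  44.  -19.5 164.6]
[  9.4  21.2 -24.2 -18.8 -35.7 -29. ]
```

Run:
```python
from h import *
yaw=np.radians(25.2); o=ori(yaw)
robot.move_gripper(0.0); print(robot.read_t())
robot.goto(P([.45,-.30],.25),o)
robot.goto(P(TAIL,.20),o)
robot.servo_line(P(TAIL,.085),speed=.12); print(robot.read_t(),robot.read_position(),robot.read_force())
p,_=robot.grab_frame("top"); cv2.imwrite("pics/t1.png",cv2.cvtColor(cv2.resize(p[120:260,170:340],None,fx=4,fy=4),cv2.COLOR_RGB2BGR))
p,_=robot.grab_frame("side"); cv2.imwrite("pics/s1.png",cv2.cvtColor(cv2.resize(p[150:290,180:320],None,fx=4,fy=4),cv2.COLOR_RGB2BGR))
```

```text
1.525
5.8417 [0.57151982 0.21908035 0.08577581] [ 0.22409021 -0.04227719  0.13561966]
```

View pics/s1.png

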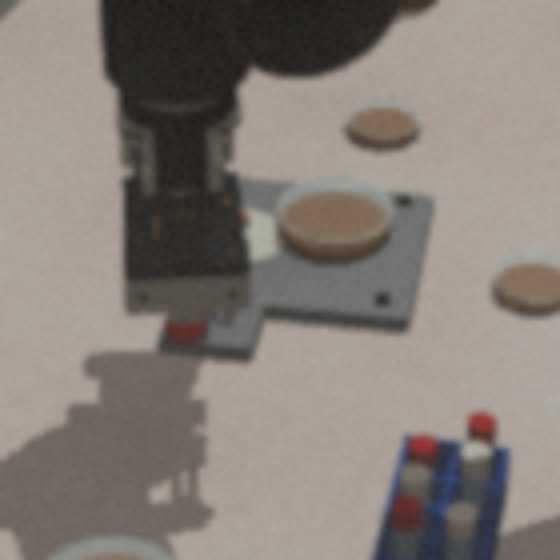

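View pics/t1.png

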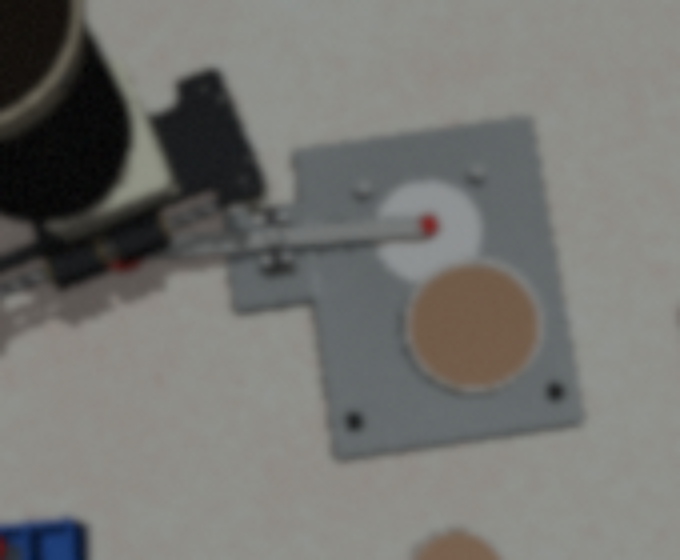

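The fingers are over the red button in both views, so I'll press.

Run:
```python
from h import *
for z in (.074,.064,.054,.044,.036,.033):
    robot.servo_line(P(TAIL,z),speed=.02 if z>.07 else .012)
    print(z,robot.read_t().__round__(2),robot.read_position().round(4),robot.read_force().round(1))
p,_=robot.grab_frame("top"); cv2.imwrite("pics/t2.png",cv2.cvtColor(cv2.resize(p[120:260,170:340],None,fx=4,fy=4),cv2.COLOR_RGB2BGR))
```

```text
0.074 6.64 [0.5711 0.2193 0.0742] [-2.1  1.7  2.9]
0.064 7.62 [0.5718 0.2201 0.0649] [-1.   3.9  4.7]
0.054 8.61 [0.5721 0.2204 0.055 ] [-1.6  5.7  6.3]
0.044 9.59 [0.5721 0.2203 0.045 ] [-0.8  4.6  5.2]
0.036 10.41 [0.5724 0.2198 0.038 ] [-3.7  2.1 15.2]
0.033 10.81 [0.5727 0.2197 0.0368] [-9.   1.  30.3]
```

View pics/t2.png

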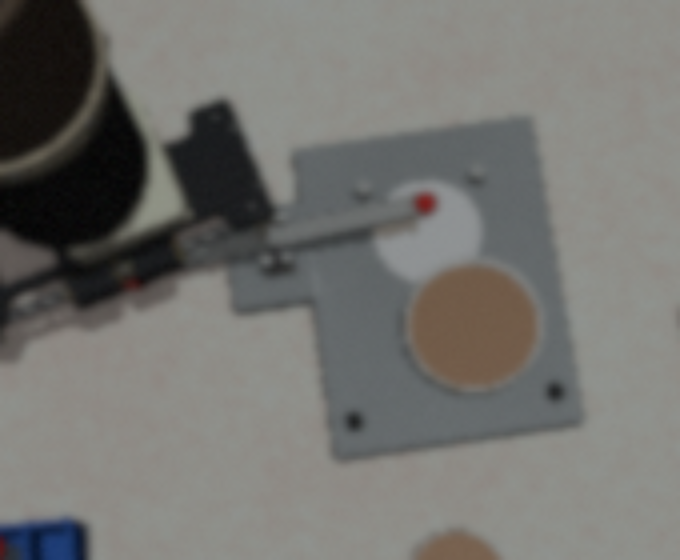

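The nose is fully up; the ball has shifted to about (425,203) in the crop, and the force is rising against the stop. I'll release now, cradle the dish and push it.

Run:
```python
from h import *
yaw=np.radians(25.2); o=ori(yaw,15); d=np.array([.5399,-.0023]); u=np.array([np.cos(yaw),np.sin(yaw)])
t0=robot.read_t()
robot.servo_line(P(TAIL,.13),speed=.2); print("up",robot.read_t()-t0)
robot.goto(P(d-u*.062,.10),o); print("over",robot.read_t()-t0)
robot.move_gripper(.625); print("open",robot.read_t()-t0)
robot.servo_line(P(d-u*.062,.0215),speed=.12); print("down",robot.read_t()-t0,robot.read_position(),robot.read_force().round(1))
f0=robot.read_force()
for s in [.050,.040,.030,.020,.010,.0,-.010,-.020,-.026]:
    robot.servo_line(P(d-u*s,.0215),speed=.035)
    f=robot.read_force()-f0; print(s,round(robot.read_t()-t0,2),W2L(robot.read_position()).round(4),f.round(1))
    if np.hypot(f[0],f[1])>10: print("STOP");break
p,_=robot.grab_frame("top"); cv2.imwrite("pics/t3.png",cv2.cvtColor(cv2.resize(p[120:260,170:340],None,fx=4,fy=4),cv2.COLOR_RGB2BGR))
p,_=robot.grab_frame("side"); cv2.imwrite("pics/s3.png",cv2.cvtColor(cv2.resize(p[150:290,180:320],None,fx=4,fy=4),cv2.COLOR_RGB2BGR))
```

```text
up 0.6334
over 1.6750000000000007
open 2.708400000000001
down 3.5084 [ 0.48416885 -0.02860532  0.02186262] [-0.1 -1.1  0.2]
0.05 4.0 [-0.1219 -0.031 ] [0.  0.8 0.2]
0.04 4.43 [-0.1122 -0.0285] [ 1.   1.9 -0.3]
0.03 4.87 [-0.1024 -0.026 ] [ 0.4  0.1 -0.4]
0.02 5.3 [-0.0926 -0.0236] [ 0.3  0.8 -0.8]
0.01 5.73 [-0.083  -0.0211] [ 0.3  1.  -0.7]
0.0 6.17 [-0.0733 -0.0186] [ 0.   0.8 -1.4]
-0.01 6.6 [-0.0636 -0.0162] [0.3 1.  0.2]
-0.02 7.03 [-0.0539 -0.0137] [-0.2  1.2 -0.3]
-0.026 7.36 [-0.0481 -0.0122] [-0.1  0.6 -0.2]
```

View pics/t3.png

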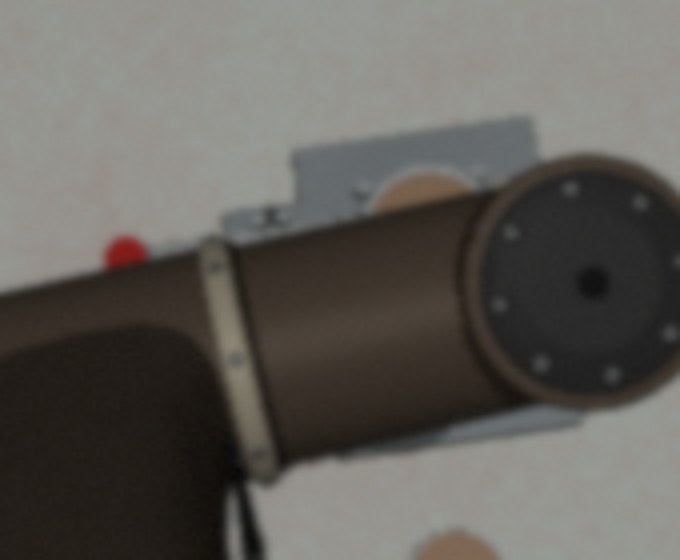

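View pics/s3.png

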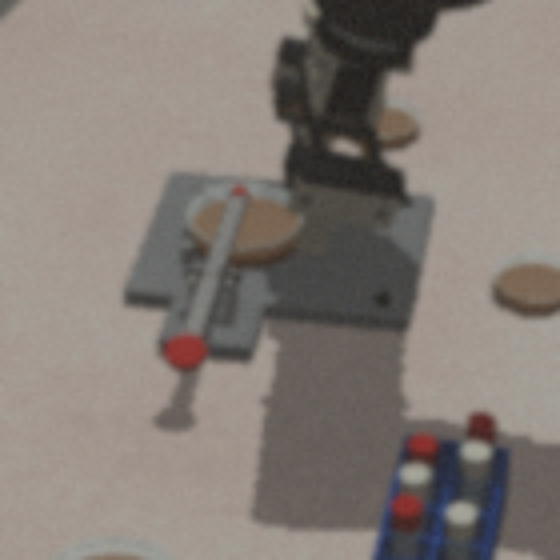

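The dish is under the raised arm, about 4–5 mm short of home. I'll creep forward in small steps with a force limit.

Run:
```python
from h import *
yaw=np.radians(25.2); u=np.array([np.cos(yaw),np.sin(yaw)]); d=np.array([.5399,-.0023])
t0=robot.read_t();print(t0)
for s in np.arange(.027,.038,.001):
    robot.servo_line(P(d+u*s,.0215),speed=.015)
    f=np.mean([robot.read_force() for _ in range(1)],0); fl=RH.T@f[:2]
    print(round(s,4),round(robot.read_t()-t0,2),W2L(robot.read_position()).round(4),fl.round(1))
    if np.hypot(*fl)>6: print("STOP");break
p,_=robot.grab_frame("side"); cv2.imwrite("pics/s4.png",cv2.cvtColor(cv2.resize(p[185:255,205:295],None,fx=8,fy=8,interpolation=cv2.INTER_CUBIC),cv2.COLOR_RGB2BGR))
p,_=robot.grab_frame("top"); cv2.imwrite("pics/t4.png",cv2.cvtColor(cv2.resize(p[140:200,220:320],None,fx=8,fy=8,interpolation=cv2.INTER_CUBIC),cv2.COLOR_RGB2BGR))
```

```text
18.3167
0.027 0.25 [-0.0475 -0.0121] [-0.5 -0.7]
0.028 0.5 [-0.0465 -0.0118] [-1.  -0.5]
0.029 0.75 [-0.0454 -0.0115] [-0.9  0.2]
0.03 1.0 [-0.0444 -0.0113] [-0.3  0. ]
0.031 1.25 [-0.0434 -0.011 ] [ 0.4 -0. ]
0.032 1.5 [-0.0426 -0.0108] [-0.6 -0.1]
0.033 1.75 [-0.042  -0.0106] [-2.2 -0.7]
0.034 2.0 [-0.0415 -0.0105] [-4.8 -1.4]
0.035 2.25 [-0.0413 -0.0104] [-8.3 -1.4]
STOP
```

View pics/s4.png

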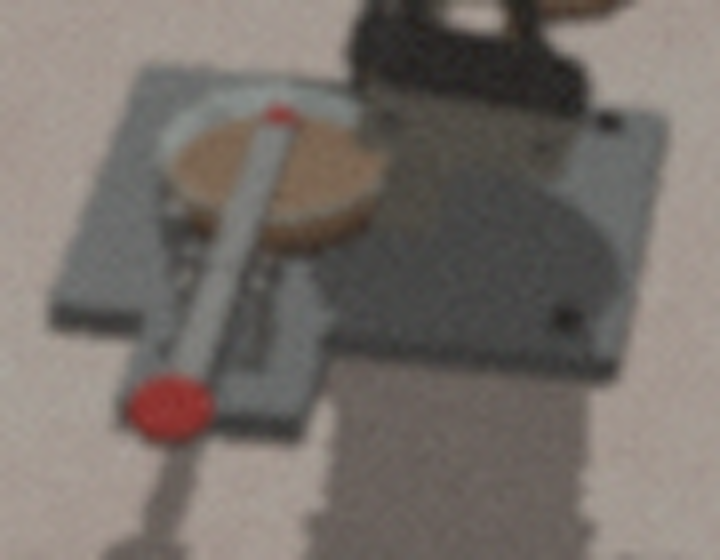

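View pics/t4.png

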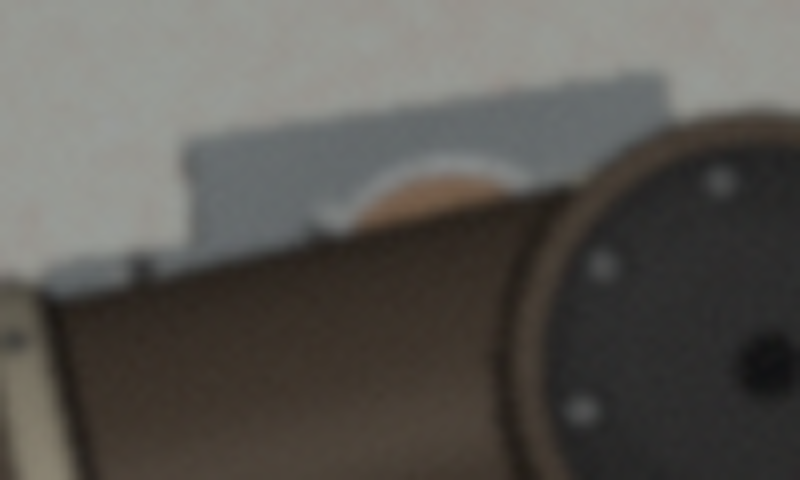

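Run:
```python
from h import *
yaw=np.radians(25.2); u=np.array([np.cos(yaw),np.sin(yaw)]); d=np.array([.5399,-.0023])
robot.servo_line(P(d-u*.002,.0215),speed=.08)
robot.servo_line(P(d-u*.012,.12),speed=.2)
robot.goto(P([.45,-.20],.15),ori(yaw,15)); robot.move_gripper(0.)
print(robot.read_t())
p,_=robot.grab_frame("top"); cv2.imwrite("pics/t5.png",cv2.cvtColor(cv2.resize(p[135:215,220:320],None,fx=8,fy=7,interpolation=cv2.INTER_CUBIC),cv2.COLOR_RGB2BGR));cv2.imwrite("pics/t5f.png",p)
p,_=robot.grab_frame("side"); cv2.imwrite("pics/s5.png",cv2.cvtColor(cv2.resize(p[185:255,205:295],None,fx=8,fy=8,interpolation=cv2.INTER_CUBIC),cv2.COLOR_RGB2BGR));cv2.imwrite("pics/s5f.png",p)
```

```text
23.7833
```

View pics/t5.png

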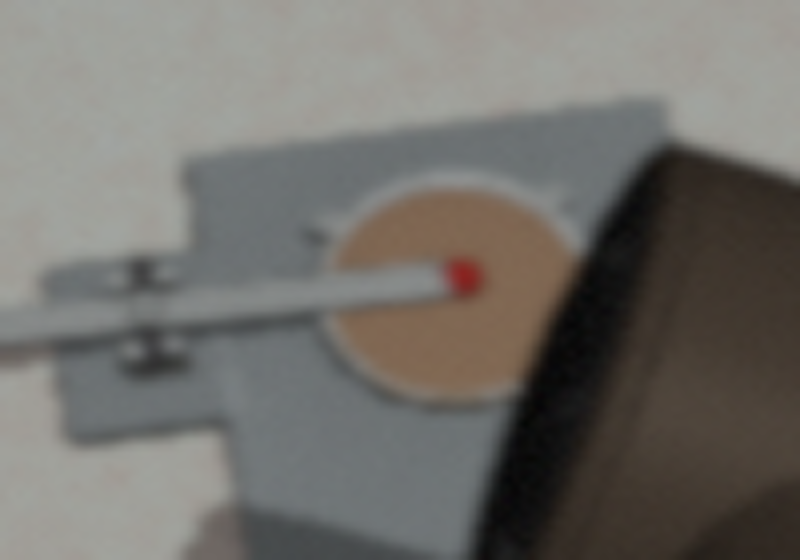

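View pics/s5.png

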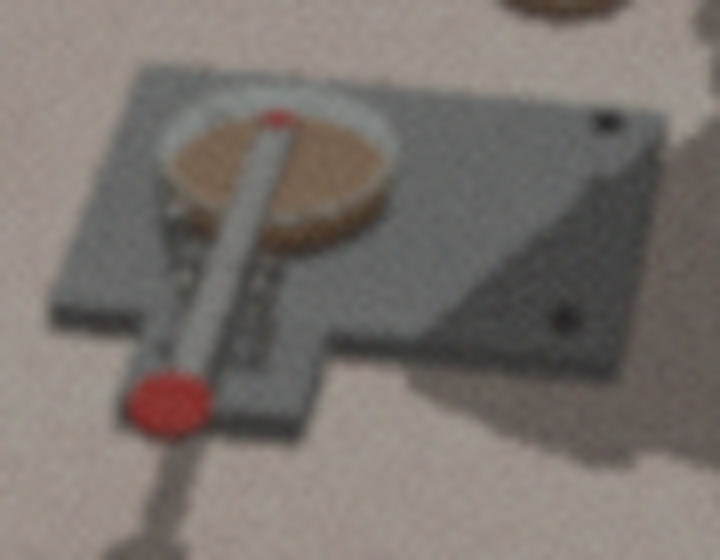

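Run:
```python
from h import *
from scipy.optimize import least_squares
def fit(fn,name,roi,z):
    p=cv2.imread(fn)  # rgb stored as-is => channels swapped: p[...,0]=R
    R,G,B=[p[...,i].astype(int) for i in range(3)]
    m=((R-B>25)&(R-G>12)&(R-G<75)).astype(np.uint8); k=np.zeros_like(m);u0,u1,v0,v1=roi;k[v0:v1,u0:u1]=m[v0:v1,u0:u1]
    cs,_=cv2.findContours(k,cv2.RETR_EXTERNAL,cv2.CHAIN_APPROX_NONE); c=np.vstack([c for c in cs if len(c)>12])[:,0]
    pts=np.array([px2w(name,a,b,z)[:2] for a,b in c])
    return c,pts
def circ(pts):
    f=lambda q:np.hypot(*(pts-q[:2]).T)-q[2]
    r=least_squares(f,[*pts.mean(0),.042],loss='soft_l1',f_scale=.0007); return r.x,np.median(abs(r.fun))
c,pts=fit("pics/t5f.png","top",(245,310,150,200),.035)
x,e=circ(pts);print(x,e,len(pts),W2L(x))
q=cv2.cvtColor(cv2.imread("pics/top0.png"),cv2.COLOR_BGR2RGB);cv2.imwrite("/tmp/a.png",q)
c,pts=fit("/tmp/a.png","top",(255,325,180,225),.035)
x,e=circ(pts);print("initial",x,e,W2L(x))
```

```text
[0.60601967 0.02955874 0.03743543] 0.002184219752191484 106 [-2.61722284e-03  5.46285024e-05]
initial [ 0.54032886 -0.00181381  0.03830196] 0.0006545638198354048 [-0.07305528 -0.01833009]
```

Run:
```python
from h import *
F=np.diag([-1,-1,1.])
for s in(1,-1):
  e=np.array([1,-s])/2**.5 # push dir local
  w=RH@e; yaw=np.arctan2(w[1],w[0])
  for o in(ori(yaw,8),ori(yaw,8)@F):
    print(s,[None if (q:=robot.ik(P(HOME-w*r,z),o)) is None else np.round(q).tolist() for r,z in((.075,.12),(.075,.0215),(.052,.0215))])
```

```text
1 [[33.0, 11.0, -32.0, 11.0, -44.0, -165.0], [33.0, 19.0, -40.0, 15.0, -29.0, -170.0], [30.0, 20.0, -38.0, 15.0, -29.0, -167.0]]
1 [[33.0, 11.0, -32.0, 11.0, -44.0, 15.0], [33.0, 19.0, -40.0, 15.0, -29.0, 10.0], [30.0, 20.0, -38.0, 15.0, -29.0, 13.0]]
-1 [[13.0, 14.0, -22.0, -7.0, -49.0, -42.0], [12.0, 21.0, -26.0, -9.0, -37.0, -39.0], [14.0, 22.0, -25.0, -9.0, -37.0, -41.0]]
-1 [[13.0, 14.0, -22.0, -7.0, -49.0, 138.0], [12.0, 21.0, -26.0, -9.0, -37.0, 141.0], [14.0, 22.0, -25.0, -9.0, -37.0, 139.0]]
```

```bash
cat >> h.py <<'E'
def finish(s,fstop=8.,rmin=.046):
    F=np.diag([-1,-1,1.]); e=np.array([1,-s])/2**.5; w=RH@e; yaw=np.arctan2(w[1],w[0]); o=ori(yaw,8)
    if s==1:o=o@F
    robot.goto(P(HOME-w*.078,.12),o)
    robot.servo_line(P(HOME-w*.078,.0215),speed=.15); f0=robot.read_force()
    robot.servo_line(P(HOME-w*.062,.0215),speed=.04)
    for r in np.arange(.061,rmin,-.001):
        robot.servo_line(P(HOME-w*r,.0215),speed=.02)
        fl=RH.T@(robot.read_force()-f0)[:2]; q=W2L(robot.read_position())
        print(round(r,4),round(robot.read_t(),2),"adv",round((q@-e)*1e3,2),"lat",round(float(q@[e[1],-e[0]])*1e3,1),"push",round(-fl@e,1),fl.round(1))
        if np.hypot(*fl)>fstop: print("STOP");break
    robot.servo_line(P(HOME-w*.070,.0215),speed=.06)
    robot.servo_line(P(HOME-w*.078,.12),speed=.2)
E
python3 - <<'E'
from h import *
finish(-1)
E
```

```text
0.061 26.32 adv 61.1 lat -0.0 push 0.6 [-1.2  0.3]
0.06 26.57 adv 60.01 lat 0.0 push -0.0 [ 0.2 -0.2]
0.059 26.82 adv 58.96 lat 0.0 push 0.4 [-0.6  0.1]
0.058 27.07 adv 57.94 lat -0.0 push -0.3 [-0.1  0.5]
0.057 27.32 adv 56.93 lat -0.0 push 0.3 [-1.1  0.7]
0.056 27.57 adv 55.94 lat 0.0 push 1.4 [-1. -1.]
0.055 27.82 adv 54.95 lat -0.0 push 0.1 [-0.6  0.5]
0.054 28.07 adv 54.19 lat -0.1 push 1.7 [-1.9 -0.6]
0.053 28.32 adv 53.89 lat -0.2 push 5.1 [-3.4 -3.8]
0.052 28.57 adv 53.65 lat -0.3 push 9.0 [-5.4 -7.4]
STOP
```

Run:
```python
from h import *
w=RH@np.array([-1,0.]);robot.goto(P(L2W(-.09,0),.14),robot.read_tcp_rot())
finish(1)
```

```text
0.061 32.69 adv 61.08 lat 0.0 push -0.3 [-0.2 -0.7]
0.06 32.94 adv 60.0 lat -0.0 push -1.3 [ 1.4 -0.4]
0.059 33.19 adv 58.96 lat -0.0 push -0.1 [-0.4 -0.6]
0.058 33.44 adv 57.94 lat -0.0 push -0.7 [ 0.2 -0.8]
0.057 33.69 adv 56.95 lat -0.0 push 0.1 [-0.5 -0.4]
0.056 33.94 adv 55.95 lat 0.0 push -0.4 [-0.5 -1.1]
0.055 34.19 adv 54.96 lat 0.0 push -0.7 [ 0.7 -0.3]
0.054 34.44 adv 54.3 lat 0.2 push 4.0 [-2.8  2.8]
0.053 34.69 adv 53.88 lat 0.2 push 10.5 [-6.7  8.2]
STOP
```

Both slant pushes went stiff at the same 54 mm, which is where the home geometry predicts contact. I'll clear the arm and look.

Run:
```python
from h import *
robot.goto(P(L2W(-.11,0.0),.16),robot.read_tcp_rot())
robot.goto([.304,-.603,.227],ori(np.radians(26.7)))
robot.dwell(2.0)
print(robot.read_t(),robot.read_force().round(1))
p,_=robot.grab_frame("top"); cv2.imwrite("pics/t6.png",cv2.cvtColor(cv2.resize(p[135:215,190:320],None,fx=6,fy=6,interpolation=cv2.INTER_CUBIC),cv2.COLOR_RGB2BGR));cv2.imwrite("pics/t6f.png",p)
p,_=robot.grab_frame("side"); cv2.imwrite("pics/s6.png",cv2.cvtColor(cv2.resize(p[185:255,205:295],None,fx=8,fy=8,interpolation=cv2.INTER_CUBIC),cv2.COLOR_RGB2BGR));cv2.imwrite("pics/s6f.png",p)
```

```text
40.5167 [ 0.5 -0.4  0.4]
```

View pics/t6.png

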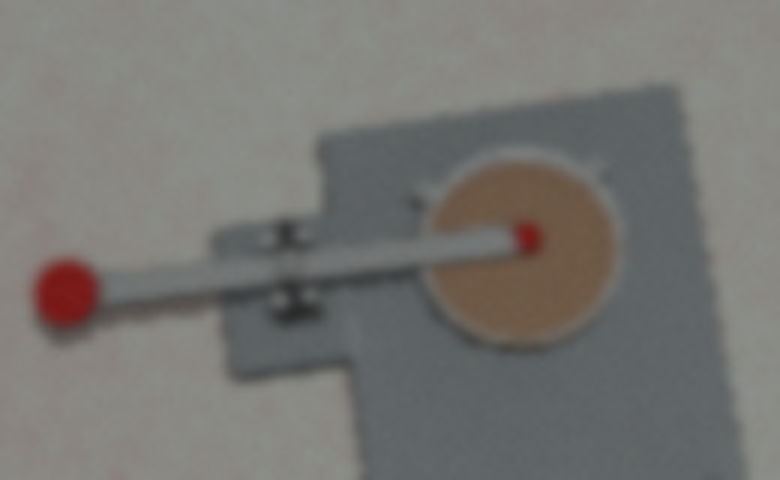

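View pics/s6.png

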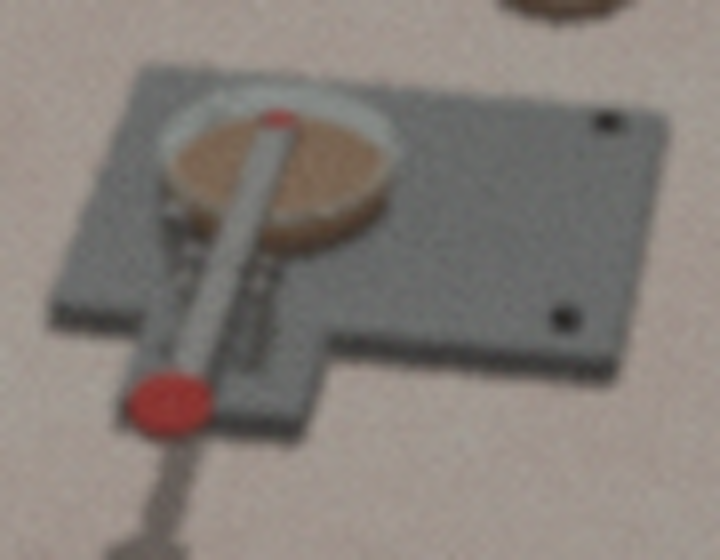

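Run:
```python
from h import *
T=lambda u,v,z:px2w("top",190+(u+.5)/6-.5,135+(v+.5)/6-.5,z)
x=T(521,247.5,.035);print("dish local mm",W2L(x)*1e3)
print("posts",W2L(T(426,190,.031))*1e3,W2L(T(599,163,.031))*1e3)
# tail predicted side pixel vs angle (crop coords)
for a in(0,.1,.14,.2,.45):
    r,ph=np.hypot(.092,.026),np.arctan2(.026,.092)
    y=.1+r*np.cos(ph-a);z=.05+r*np.sin(ph-a); u,v=w2px("side",P(L2W(0,y),z)); ut,vt=w2px("top",P(L2W(0,y),z))
    print(a,"side crop",round((u-205+.5)*8),round((v-185+.5)*8),"top crop",round((ut-190+.5)*6),round((vt-135+.5)*6))
for f0,f1,n in(("pics/s5f.png","pics/s6f.png","side"),("pics/side0.png","pics/s6f.png","s0")):
    def cen(f):
        p=cv2.imread(f).astype(int); 
        if f.endswith("side0.png"): p=p[...,::-1]
        p=p[215:245,215:240]; m=(p[...,0]-p[...,1]>70); v,u=np.nonzero(m); return (u.mean()+215-205+.5)*8,(v.mean()+215-185+.5)*8,m.sum()
    print(n,cen(f0),cen(f1))
```

```text
dish local mm [-1.70351823  0.93574679]
posts [31.87282801 38.27355444] [ 32.93895508 -39.06157123]
0 side crop 169 367 top crop 66 280
0.1 side crop 169 393 top crop 65 287
0.14 side crop 169 403 top crop 66 290
0.2 side crop 169 417 top crop 67 294
0.45 side crop 172 469 top crop 81 309
side (np.float64(170.43902439024396), np.float64(403.41463414634154), np.int64(41)) (np.float64(170.69767441860472), np.float64(403.4418604651164), np.int64(43))
s0 (np.float64(172.47058823529414), np.float64(370.1176470588234), np.int64(34)) (np.float64(170.69767441860472), np.float64(403.4418604651164), np.int64(43))
```

Run:
```python
from h import *
for n,f,(u0,v0,w,h) in(("top","pics/t6f.png",(250,145,50,55)),("side","pics/s6f.png",(220,188,40,40))):
    p=cv2.imread(f)[...,::-1]; k=14; c=cv2.resize(p[v0:v0+h,u0:u0+w],None,fx=k,fy=k,interpolation=cv2.INTER_CUBIC)
    if n=="side": c=np.ascontiguousarray(c[:, :])
    for z,col in((.035,(0,255,0)),(.015,(255,255,0))):
        for a in np.linspace(0,2*np.pi,90):
            u,v=w2px(n,P(L2W(.045*np.cos(a),.045*np.sin(a)),z)); cv2.circle(c,(int((u-u0+.5)*k),int((v-v0+.5)*k)),2,col,-1)
    for q in((.032,.038),(.032,-.038)):
        u,v=w2px(n,P(L2W(*q),.031)); cv2.circle(c,(int((u-u0+.5)*k),int((v-v0+.5)*k)),4,(255,0,255),-1)
    cv2.imwrite(f"pics/ov_{n}.png",cv2.resize(c,None,fx=.75,fy=.75))
```

```text
(no output)
```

View pics/ov_top.png

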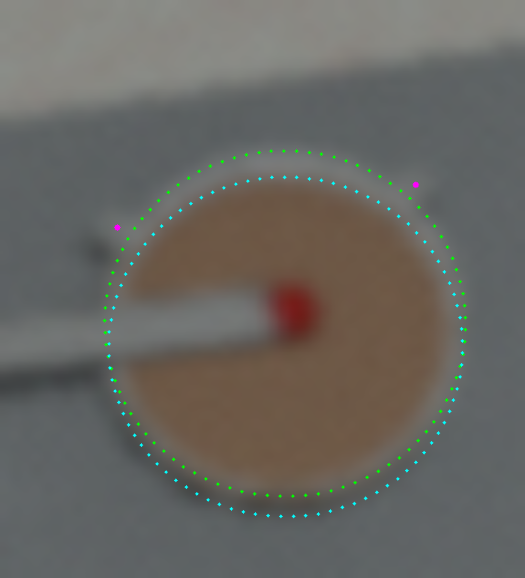

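View pics/ov_side.png

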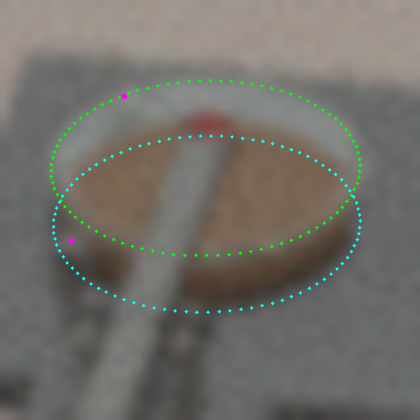

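The overlay of a dish at home matches the rim in the top view to within about 1 mm, the arm sits near 0.14 rad, and the robot is clear. I'll hand the job in.

Run:
```python
from h import *
robot.job_done(); print(robot.read_t())
```

```text
the job is handed in; nothing more can be done
the job is handed in; nothing more can be done
```

I handed the job in with the dish home against both posts, as far as my checks can show. I had used about 40.5 s of the 67 s, and no verdict is reported.

I pressed the red button until the arm was fully up, at which point the force rose to about 30 N against the stop. I then cradled the dish under the arm, with about 8 N horizontal on the tool. Shut fingers finished it with 45° pushes from both sides, again with low force (about 9 to 11 N).

**Last checks:**
- **Dish against the posts:** Both slant pushes went stiff at about 54 mm, where contact is expected for a dish at home. The top view agreed with a dish drawn at home to about 1 mm.
- **Arm on the lid:** The tail button's position in the images puts the arm at about 0.13 to 0.14 rad. It did not move between t = 24 s and 40 s.
- **Hand away:** The robot is back near its start position, and the force reading is about zero.

**Where checks disagreed:** Two rough image fits put the dish 2 to 3 mm short of home. One was taken before the slant pushes and partly hidden by the robot. The other gave (-1.7, +0.9) mm at the end. I put the second one down to the near dish wall showing in the outline, and trusted the force evidence and the overlay instead. The side-view overlay fits a little less closely, to about 1.5 mm. I did not measure the bystanders afterwards, but I kept clear of them.

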